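Change over the flux at the electronics bench

ROBOT

A 6-joint arm with a two-finger parallel gripper is mounted at the origin on the work surface. World frame = base frame: x ahead of the robot, y to its left, z up, the work surface at z = 0. Lengths are in mm, angles in rad, forces in N, time in s.
With the tool pointing down it reaches from about 300 to 775 mm from the base axis. Payload 14.6 kg.
Tool frame: the origin (TCP) lies on the front face of the gripper's body, between the roots of the fingers; the fingertips stand 97 mm ahead of it and the grasp point (between the pads) lies 78 mm ahead of it; z points along the fingers, y is the direction in which the jaws open and shut (so a half turn about z gives the same grasp; the last joint's range is limited). The gripper opens to 94 mm and grips with 3 to 60 N. Pads are 16 mm wide; open, the fingers measure 119 mm over their backs; the gripper's body (75 mm by 177 mm) begins 78 mm behind the grasp point.
Start: joints at [-1.386, 0.3, 1.521, -0, 1.321, -0.067], TCP at [137.025, -532.648, 302.646] pointing down, gripper open.
Joint ranges: [-3.03, 3.03], [-0.79, 2.21], [0.23, 2.52], [-1.04, 4.18], [0, 3.07], [-2.55, 2.55]. Speed limits (rad/s): [2.22, 2.22, 2.57, 3.14, 3.14, 3.14].

INTERFACE

Orientations are given as [roll, pitch, yaw] about the fixed x, y, z axes, in that order (R = Rz(yaw) Ry(pitch) Rx(roll)).
In Python, from cell import manip, eyes, finder gives the robot as it stands.
- The arm moves only by the tool drive_tool, never from a script. Its argument "rows" is a list of rows, each an object with "offset": the shift along the tool's x, y, z in mm, a list of three; "spin": the turn about the tool's z in degrees; "jaw": the finger opening in mm, from 0 to 94. In form: [{"offset": [dx, dy, dz], "spin": spin, "jaw": jaw}, ...]. A call has 1 to 20 rows; each row shifts and turns the commanded pose from where the row before left it, along the tool's axes as they then stand; what a row does not reach is not made up. A row lasts 1/10 s, in which the tool goes at most 50 mm and 8.59 degrees, less where a joint would pass 70% of its speed; a pose out of reach is approached as far as the arm can. A call is refused whole if a number of a shift passes 50 or a number of a turn 8.59, either way. A call with a gripper value outside its range is refused whole. The fingers move at their own pace and stop on an object; "force" is the grip in N (left out, the last holds). Time passes only in rows, so rows that do not move let the fingers close. It gives the time, the measured TCP pose, the force and the opening at its end, in the units of the state.
- manip.read_state(): the state, without advancing time (a new reading comes with each control period).
- eyes.camera(name): name is "scene" or "top"; returns a dict with "color" (384x512x3 uint8, blue, green, red), "depth" (384x512 float32, mm along the optical axis (not along the pixel's ray), 0 where there is no reading), "vfov" (degrees; the focal length in pixels is half the picture's height over the tangent of half this angle, whatever the lens; pixels are square), "cx", "cy" (the principal point, pixels), "rvec" (rotation vector, rad) and "tvec" (3), from world to camera coordinates, as OpenCV has them. Camera axes: x right, y down, z forward; pixel columns grow to the right and rows downward; lengths in mm; the calibration is good to about 2 mm. A picture is of the moment at which its call begins.
- manip.sign_off(): hands the job in, once; it reports no verdict.
Trained networks look in the newest picture that a camera, given by its name, has taken for a name from the list of things; names that differ only in an ending like _2 or _b are one class to them, and where a whole thing is asked for, a point or a joint stands for the part that bears it (a point fixed in the world has none). Each returns a list of dicts, best first, with "p" (0 to 1); they miss things now and then, are a little off and sometimes report something else, mostly with a low value. They report only what shows in the picture. A call takes as long as a camera call. They do not tell look-alikes from the thing itself.
- finder.find_in(camera, target): "uv" ([column, row] in pixels, amid what is visible of it).
The state is a dict: "clock": time; "joints": joint angles; "qd": joint speeds; "effort": joint torques, N m; "eef_pos": TCP position; "eef_rot": TCP orientation; "wrist_force": force on the tool from outside, world axes, zero at the start; "moment": the same for the moment, N m; "finger_gap": finger opening in mm.
Only numpy, scipy, OpenCV 4.12 (cv2) and the standard library are available. Lean on these libraries where they do the work, as an engineer would, in place of code of your own. Each camera call takes 0.05 s, during which the arm holds its last target. There are 200 camera calls.

TASK

Change over from the flux tub and the slim applicator to the wide one: put the white lid on the aluminium tub and press it down until it clicks in, level on the rim; push the slim leaning applicator's cap fully home; and pull the wide leaning applicator's cap out to its open stop, where it stays. Any order will do; leave the other things on the bench where they are.

Things in the scene. Friction and masses are not known exactly. Their poses are not given: they have to be found in the camera images.
- cap_slim (a joint): slide of the slim applicator's cap along its leaning axis, m: 0 = shut, pushed fully home on the bottle's shoulder; 0.020 = open, pulled out to its stop, where the cap stays captive and 20 mm of white neck shows. A detent holds it at both ends; about 7 N frees it, and it snaps over the last 2 mm
- cap_slim_top (a point): centre of the flat top of the slim applicator's captive black ribbed cap (28 mm diameter, 52 mm long); moves with the cap. z points out along the slide, 33 degrees from vertical, leaning towards the robot's side; y is horizontal. A gripper pointing straight down fouls the hoop above: come in along the cap's axis, fingers closing along y
- cap_wide (a joint): slide of the wide applicator's cap along its leaning axis, m: 0 = shut, pushed fully home on the bottle's shoulder; 0.020 = open, pulled out to its stop, where the cap stays captive and 20 mm of white neck shows. A detent holds it at both ends; about 7 N frees it, and it snaps over the last 2 mm
- cap_wide_top (a point): centre of the flat top of the wide applicator's captive black ribbed cap (44 mm diameter, 58 mm long); moves with the cap. z points out along the slide, 30 degrees from vertical, leaning towards the robot's side; y is horizontal. A gripper pointing straight down fouls the hoop above: come in along the cap's axis, fingers closing along y
- lid: loose white lid, 70 g, lying on the bench right way up; origin at the centre of its underside, z up. From below: tapered plug 68 to 76 mm in diameter (z 0 to 19 mm, with a groove), flange 92 mm in diameter (z 19 to 24 mm), round knob 26 mm in diameter (z 24 to 51 mm)
- tub_rim (a point): centre of the mouth of the aluminium tub, at the rim, 62 mm above the bench; tub 92 mm outside, 81 mm inside diameter, fixed to the bench on a 108 mm foot ring. Three sprung nibs inside, 6 mm below the rim, hold the lid about 10 mm proud and click into its groove when it is pressed with 10 to 15 N. Seated, the flange lies on the rim and the lid's origin is 19 mm below this point
- solder_spool: bystander: spool of solder standing on end, 60 mm diameter, 45 mm high; origin at the centre of its underside
- copper_spool: bystander: spool of copper wire standing on end, 72 mm diameter, 70 mm high; origin at the centre of its underside
- tape_roll: bystander: roll of black tape lying flat, 68 mm diameter, 19 mm high; origin at the centre of its underside
- meter: bystander: hand multimeter on its back, 170 x 85 x 36 mm, long along its x; origin at the centre of its underside
- screwdriver: bystander: screwdriver lying along its x, 190 mm long
- pliers: bystander: pliers lying along their x, 145 mm long, 17 mm high
- parts_case: bystander: small white case with grey top, 110 x 75 x 32 mm; origin at the centre of its underside
- stand_slim: stand of the slim applicator (grey bottle 32 mm in diameter): steel plate 140 x 130 x 8 mm fixed to the bench, origin at the centre of its underside. The bottle leans to the stand's -x. An 8 mm carrying hoop, 116 mm wide, arches over the cap; its level bar (along y) is at x = -13, z = 225 mm; the shut cap's top is at x = -48, z = 144 mm
- stand_wide: stand of the wide applicator (grey bottle 50 mm in diameter): steel plate 140 x 130 x 8 mm fixed to the bench, origin at the centre of its underside. The bottle leans to the stand's -x. An 8 mm carrying hoop, 116 mm wide, arches over the cap; its level bar (along y) is at x = -5, z = 231 mm; the shut cap's top is at x = -40, z = 151 mm
Things that resemble listed ones, but are neither listed nor needed, are in the scene too. What is shaped like the stand_slim but green is not meant.

How it is judged (in metres and radians):
At the end, for the whole second after the job is handed in: The slim applicator's cap is within 2 mm of fully home; the wide applicator's cap is at least 17.5 mm out of its 20 mm; the lid sits on the tub with its flange within 2.5 mm of the rim, centred within 5 mm, level within 0.05 rad (3 degrees) and at rest (value of joint cap_slim below 0.002 m and value of joint cap_wide above 0.0175 m and z of lid in the frame of tub_rim between -0.0225 and -0.0165 m and horizontal distance between lid and tub_rim below 0.005 m and angle between lid's own z axis and vertical below 0.05 rad and linear speed of lid below 0.02 m/s); the robot touches nothing.
It fails at once if a bystander (spool, tape, meter, screwdriver, pliers or parts case) is shoved more than 40 mm (distance of any of solder_spool, copper_spool, tape_roll, meter, screwdriver, pliers, parts_case from where it was at the start of the episode above 0.04 m).
It also fails if it takes over 72 s, if anything falls off the work surface, if the arm or the gripper's body presses on something with over 40 N, if the wrist force passes 120 N, or if a joint passes its speed limit or range.

## Working session

There is one attempt and no reset: what is moved stays moved. The work goes in short steps, Python scripts to look and compute and a tool call to move; the robot and the scene stay as the last step left them, time stands still between calls to the robot, and variables do not carry over. Pictures are saved under pics/ and viewed, about 8 in all and at most 12, crops included, and the job is handed in when it is done.

Besides the shell and the picture viewer there is one more tool, called after ">>>" as a command line: name --argument value ..., lists and objects as JSON in quotes. drive_tool: Moves the arm, as the interface text tells. Its arguments: {"type":"object","properties":{"rows":{"type":"array","items":{"type":"object","properties":{"offset":{"type":"array","items":{"type":"number"}},"spin":{"type":"number"},"jaw":{"type":"number"}}}},"force":{"type":"number"}},"required":["rows"]}

```bash
ls; mkdir -p pics
cat > h.py <<'E'
import numpy as np, cv2
from cell import manip, eyes, finder
def cam(n):
    c=eyes.camera(n); h,w=c['depth'].shape
    f=h/2/np.tan(np.radians(c['vfov'])/2); R=cv2.Rodrigues(np.array(c['rvec'],float))[0]; t=np.array(c['tvec'],float).ravel()
    v,u=np.mgrid[:h,:w]; d=c['depth'].astype(float)
    P=np.stack([(u-c['cx'])/f*d,(v-c['cy'])/f*d,d],-1)
    W=(P-t)@R; W[d==0]=np.nan
    c.update(f=f,R=R,t=t,W=W); return c
def proj(c,p):
    q=c['R']@np.array(p,float)+c['t']; return q[:2]/q[2]*c['f']+[c['cx'],c['cy']]
E
python3 - <<'E'
from h import *
for n in('scene','top'):
    c=cam(n); cv2.imwrite(f'pics/{n}0.png',c['color'])
    print(n,c['vfov'],(-c['R'].T@c['t']).round(), c['R'].round(2).tolist())
    for t in['cap_slim','cap_wide','lid','tub_rim','stand_slim','stand_wide','solder_spool','copper_spool','tape_roll','meter','screwdriver','pliers','parts_case']:
        try:
            for r in finder.find_in(n,t)[:3]:
                u,v=map(int,np.round(r['uv'])); print(t,round(r['p'],2),(u,v),c['W'][v,u].round())
        except Exception as e: print(t,e)
print(manip.read_state())
E
```

```text
pics
scene 49.23684003755443 [1212. -567.  833.] [[0.59, 0.81, 0.01], [0.53, -0.38, -0.76], [-0.61, 0.46, -0.65]]
cap_slim 0.82 (209, 228) [ 598. -238.  145.]
cap_slim 0.53 (90, 199) [ 322. -422.  133.]
cap_slim 0.29 (344, 160) [577. 228. 133.]
lid 0.86 (252, 222) [549. -78.  36.]
tub_rim 0.9 (285, 201) [543.  43.  46.]
stand_slim 0.86 (92, 233) [ 364. -450.   61.]
stand_slim 0.84 (213, 270) [ 649. -264.   63.]
stand_slim 0.27 (346, 226) [729.  94.  66.]
stand_wide 0.93 (348, 182) [602. 233.  65.]
solder_spool 0.95 (312, 248) [720. -14.  43.]
solder_spool 0.57 (346, 182) [595. 232.  61.]
copper_spool 0.91 (349, 228) [740.  93.  68.]
copper_spool 0.74 (157, 219) [ 355. -272.    5.]
copper_spool 0.62 (208, 229) [ 598. -241.  144.]
tape_roll 0.63 (272, 261) [ 671. -104.    7.]
meter 0.66 (301, 145) [348. 273.  43.]
screwdriver 0.79 (246, 202) [454. -31.  16.]
pliers 0.82 (152, 221) [ 345. -284.   -5.]
pliers 0.54 (248, 201) [458. -27.  21.]
parts_case 0.79 (294, 302) [ 812. -151.   31.]
top 45.387256852548376 [ 371.  -59. 1661.] [[0.03, -1.0, -0.0], [-0.99, -0.03, -0.12], [0.12, 0.01, -
[... 839 characters left out ...]
ase 0.73 (284, 133) [ 789. -144.   37.]
{'clock': 1.4, 'joints': array([-1.38560706e+00,  2.99898938e-01,  1.52098161e+00,  2.13480437e-06,
        1.32070240e+00, -6.66288595e-02]), 'qd': array([ 0.00015164,  0.00241815, -0.00134406,  0.00035689,  0.0019197 ,
        0.00099617]), 'effort': array([-1.55020571e-04, -5.31659710e+01, -3.52917230e+01,  7.08311540e-02,
        2.13250163e-02, -1.68054549e-05]), 'eef_pos': array([ 137.0223049 , -532.65459034,  302.65394956]), 'eef_rot': array([ 3.14158283e+00, -1.41774732e-06,  2.51817601e-01]), 'wrist_force': array([-0.19737551, -0.19029368,  0.31399756]), 'moment': array([-0.02839224,  0.03108282, -0.01816608]), 'finger_gap': 93.79302966635034}
```

Run:
```python
import cv2
cv2.imwrite('pics/a.png',cv2.resize(cv2.imread('pics/scene0.png')[110:340,60:400],None,fx=2.3,fy=2.3,interpolation=2))
cv2.imwrite('pics/b.png',cv2.resize(cv2.imread('pics/top0.png')[110:300,120:400],None,fx=2.8,fy=2.8,interpolation=2))
```

```text
(no output)
```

View pics/a.png

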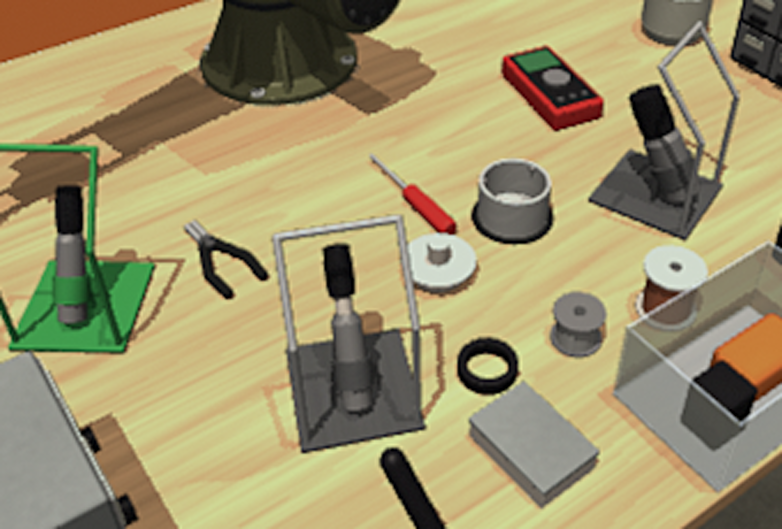

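View pics/b.png

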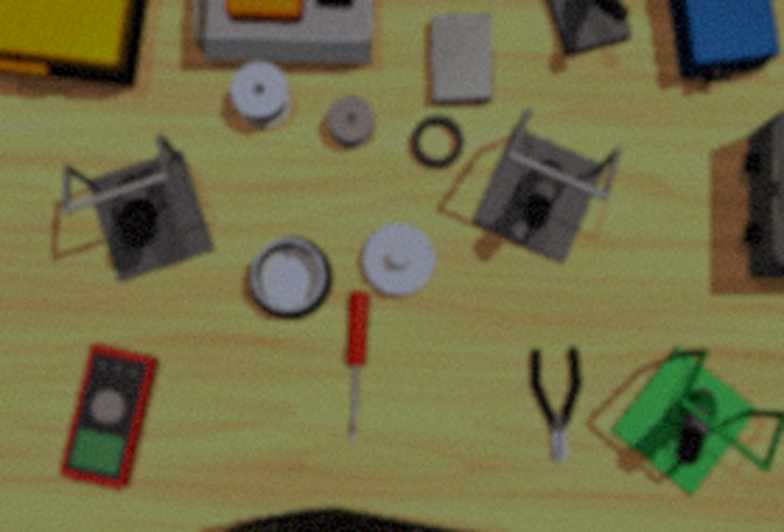

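```bash
cat > m.py <<'E'
from h import *
def sel(W,x,y,zlo,zhi,r):
    P=W.reshape(-1,3); P=P[np.isfinite(P[:,0])]
    return P[(np.hypot(P[:,0]-x,P[:,1]-y)<r)&(P[:,2]>zlo)&(P[:,2]<zhi)]
E
python3 - <<'E'
from m import *
for n in('top','scene'):
    Ws=[cam(n) for _ in range(4)]; c=Ws[0]; W=np.nanmedian([k['W'] for k in Ws],0); np.save(n+'W.npy',W); np.save(n+'C.npy',c['color'])
    def mec(P): 
        (x,y),r=cv2.minEnclosingCircle(P[:,:2].astype(np.float32)); return np.round([x,y,r],1)
    print(n,'bench z',np.nanmedian(sel(W,450,-150,-30,30,30)[:,2]))
    P=sel(W,545,-70,15,32,60); print('flange',len(P),mec(P),np.median(P,0).round(1))
    P=sel(W,545,-70,40,60,60); print('knob',len(P),mec(P),P.mean(0).round(1))
    P=sel(W,525,60,54,72,60); print('rim',len(P),mec(P),np.median(P,0).round(1))
    for nm,x,y in(('slim',620,-235),('wide',590,235)):
        P=sel(W,x,y,205,260,110); 
        if len(P)>5:
            m=P.mean(0); d=np.linalg.svd(P-m,full_matrices=False)[2][0]; s=(P-m)@d
            print(nm,'bar',len(P),m.round(1),d.round(3),(m+d*s.min()).round(),(m+d*s.max()).round(),'yaw',np.degrees(np.arctan2(-d[0],d[1])))
        P=sel(W,x,y,3,16,120); rr=cv2.minAreaRect(P[:,:2].astype(np.float32)); print(nm,'plate',len(P),rr)
        P=sel(W,x,y,85,195,60); print(nm,'cap',len(P),P.mean(0).round(), P[P[:,2].argsort()[-8:]].round().tolist())
E
```

```text
top bench z 0.40917929196016334
flange 471 [538.8 -70.2  45.7] [538.1 -70.4  24.7]
knob 41 [538.2 -70.3  12.2] [538.1 -70.5  51.7]
rim 136 [511.3  68.4  45.8] [513.5  66.2  62.5]
slim bar 126 [ 620.5 -246.   226. ] [-0.394 -0.919 -0.   ] [ 645. -189.  226.] [ 596. -303.  226.] yaw 156.81380663050675
slim plate 1340 ((618.6881103515625, -234.626220703125), (233.47247314453125, 235.3393096923828), 50.17560577392578)
slim cap 154 [ 600. -236.  135.] [[584.0, -230.0, 165.0], [580.0, -230.0, 166.0], [584.0, -233.0, 166.0], [587.0, -223.0, 167.0], [587.0, -233.0, 167.0], [584.0, -236.0, 168.0], [580.0, -236.0, 169.0], [587.0, -230.0, 169.0]]
wide bar 129 [585.6 252.9 231.4] [-0.345  0.939 -0.011] [607. 195. 232.] [565. 310. 231.] yaw 20.176678534443205
wide plate 1388 ((588.5556640625, 236.73635864257812), (238.22637939453125, 233.60055541992188), 41.03044509887695)
wide cap 264 [570. 242. 138.] [[570.0, 247.0, 163.0], [563.0, 253.0, 164.0], [563.0, 250.0, 165.0], [645.0, 211.0, 182.0], [644.0, 214.0, 186.0], [640.0, 210.0, 189.0], [637.0, 206.0, 191.0], [640.0, 213.0, 191.0]]
scene bench 
[... 380 characters left out ...]
4785156), 67.36465454101562)
slim cap 517 [ 606. -241.  128.] [[665.0, -209.0, 192.0], [667.0, -206.0, 192.0], [663.0, -208.0, 193.0], [669.0, -204.0, 193.0], [667.0, -208.0, 193.0], [667.0, -203.0, 193.0], [665.0, -202.0, 194.0], [667.0, -206.0, 195.0]]
wide bar 146 [587.8 246.7 224.6] [ 0.347 -0.938  0.003] [565. 309. 224.] [608. 193. 225.] yaw -159.7068664591561
wide plate 929 ((584.8611450195312, 251.20741271972656), (140.32887268066406, 131.69049072265625), 20.21967124938965)
wide cap 504 [579. 234. 126.] [[636.0, 209.0, 188.0], [629.0, 204.0, 190.0], [625.0, 205.0, 190.0], [633.0, 208.0, 190.0], [633.0, 203.0, 192.0], [631.0, 208.0, 192.0], [631.0, 205.0, 193.0], [629.0, 203.0, 193.0]]
```

```bash
cat > plan.py <<'E'
from h import *
import sys,json
from scipy.spatial.transform import Rotation as Ro
# plan(waypoints[(x,y,z,yawdeg)]) from the measured pose -> rows (tool axes), rounded
def plan(wps,step=45,jaw=None):
    s=manip.read_state(); p=np.array(s['eef_pos'],float); y=np.degrees(s['eef_rot'][2])
    print('now',p.round(1),round(y,2),'t',s['clock'],np.round(s['joints'],2),'F',np.round(s['wrist_force'],1)); rows=[]
    for w in wps:
        d=np.array(w[:3])-p; dy=(w[3]-y+180)%360-180
        n=max(1,int(np.ceil(max(np.linalg.norm(d)/step,abs(dy)/7.5))))
        for i in range(n):
            R=Ro.from_euler('xyz',[180,0,y],degrees=True); o=(R.inv().apply((np.array(w[:3])-p)/(n-i))).round(1)
            sp=round(-((w[3]-y+180)%360-180)/(n-i),1)
            p=p+R.apply(o); y-=sp
            r={"offset":o.tolist(),"spin":sp}
            if jaw is not None:r["jaw"]=jaw
            rows.append(r)
    print(len(rows)); print(json.dumps(rows))
E
python3 -c "
from plan import *
plan([(137,-532.7,365,-22.8),(500,-250,350,-22.8),(554.7,-220.3,290,-22.8)],jaw=0)"
```

```text
now [ 137.  -532.6  302.6] 14.43 t 1.8 [-1.39  0.3   1.52 -0.    1.32 -0.07] F [-0.   0.   1.2]
18
[{"offset": [-0.0, 0.0, -12.5], "spin": 7.4, "jaw": 0}, {"offset": [-0.0, 0.0, -12.5], "spin": 7.5, "jaw": 0}, {"offset": [-0.0, 0.0, -12.5], "spin": 7.4, "jaw": 0}, {"offset": [-0.0, 0.0, -12.4], "spin": 7.5, "jaw": 0}, {"offset": [-0.0, 0.1, -12.5], "spin": 7.4, "jaw": 0}, {"offset": [20.5, -36.5, 1.4], "spin": 0.0, "jaw": 0}, {"offset": [20.5, -36.5, 1.4], "spin": 0.0, "jaw": 0}, {"offset": [20.5, -36.5, 1.4], "spin": 0.0, "jaw": 0}, {"offset": [20.5, -36.5, 1.4], "spin": 0.0, "jaw": 0}, {"offset": [20.5, -36.5, 1.3], "spin": 0.0, "jaw": 0}, {"offset": [20.5, -36.5, 1.4], "spin": 0.0, "jaw": 0}, {"offset": [20.4, -36.4, 1.3], "spin": 0.0, "jaw": 0}, {"offset": [20.5, -36.5, 1.4], "spin": 0.0, "jaw": 0}, {"offset": [20.4, -36.4, 1.3], "spin": 0.0, "jaw": 0}, {"offset": [20.5, -36.5, 1.4], "spin": 0.0, "jaw": 0}, {"offset": [20.4, -36.4, 1.3], "spin": 0.0, "jaw": 0}, {"offset": [19.5, -24.3, 30.0], "spin": 0.0, "jaw": 0}, {"offset": [19.5, -24.3, 30.0], "spin": 0.0, "jaw": 0}]
```

>>> drive_tool --force 20 --rows '[{"offset":[0,0,-12.5],"spin":7.4,"jaw":0},{"offset":[0,0,-12.5],"spin":7.5,"jaw":0},{"offset":[0,0,-12.5],"spin":7.4,"jaw":0},{"offset":[0,0,-12.5],"spin":7.5,"jaw":0},{"offset":[0,0,-12.5],"spin":7.4,"jaw":0},{"offset":[20.5,-36.5,1.4],"spin":0,"jaw":0},{"offset":[20.5,-36.5,1.4],"spin":0,"jaw":0},{"offset":[20.5,-36.5,1.4],"spin":0,"jaw":0},{"offset":[20.5,-36.5,1.4],"spin":0,"jaw":0},{"offset":[20.5,-36.5,1.4],"spin":0,"jaw":0},{"offset":[20.5,-36.5,1.4],"spin":0,"jaw":0},{"offset":[20.5,-36.5,1.4],"spin":0,"jaw":0},{"offset":[20.5,-36.5,1.4],"spin":0,"jaw":0},{"offset":[20.5,-36.5,1.4],"spin":0,"jaw":0},{"offset":[20.5,-36.5,1.4],"spin":0,"jaw":0},{"offset":[20.5,-36.5,1.4],"spin":0,"jaw":0},{"offset":[0,0,0],"spin":0,"jaw":0}]'

```text
clock: 3.5
eef_pos: [502.9, -246.9, 349.1]
eef_rot: [-3.141, 0.001, -0.393]
wrist_force: [-0.5, -1.0, 0.3]
finger_gap: 0.3
```

```bash
python3 -c "
from plan import *
plan([(554.7,-220.3,285,-22.8)],jaw=0,step=30)"
```

```text
now [ 502.9 -246.9  349.1] -22.54 t 3.5 [-0.52  0.29  1.42  0.    1.43  1.44] F [-0.5 -1.   0.3]
3
[{"offset": [12.6, -14.8, 21.4], "spin": 0.1, "jaw": 0}, {"offset": [12.5, -14.8, 21.3], "spin": 0.1, "jaw": 0}, {"offset": [12.5, -14.9, 21.4], "spin": 0.1, "jaw": 0}]
```

>>> drive_tool --rows '[{"offset":[12.5,-15,21.5],"spin":0.1,"jaw":0},{"offset":[12.5,-15,21.5],"spin":0.1,"jaw":0},{"offset":[12.5,-15,21.5],"spin":0.1,"jaw":0},{"offset":[0,0,0]},{"offset":[0,0,0]},{"offset":[0,0,0]}]'

```text
validation failed for argument at $.ro...
```

```bash
python3 -c "
from plan import *
plan([(569.8,-226.6,260,-22.8)],jaw=0,step=10)
c=cam('scene')
a=cv2.resize(c['color'][130:330,130:290],None,fx=3,fy=3,interpolation=2)
cv2.imwrite('pics/c.png',a)
W=c['W']; from m import sel
s=manip.read_state()['eef_pos']
print(proj(c,s),proj(c,s-[0,0,97]),proj(c,(577.2,-229.7,161)))
"
```

```text
now [ 502.9 -246.9  349.1] -22.54 t 3.5 [-0.52  0.29  1.42  0.    1.43  1.44] F [-0.5 -1.   0.3]
12
[{"offset": [4.5, -3.7, 7.4], "spin": 0.0, "jaw": 0}, {"offset": [4.5, -3.7, 7.4], "spin": 0.0, "jaw": 0}, {"offset": [4.5, -3.7, 7.4], "spin": 0.0, "jaw": 0}, {"offset": [4.5, -3.7, 7.4], "spin": 0.0, "jaw": 0}, {"offset": [4.5, -3.7, 7.4], "spin": 0.0, "jaw": 0}, {"offset": [4.5, -3.7, 7.4], "spin": 0.0, "jaw": 0}, {"offset": [4.5, -3.7, 7.4], "spin": 0.0, "jaw": 0}, {"offset": [4.5, -3.7, 7.5], "spin": 0.1, "jaw": 0}, {"offset": [4.5, -3.7, 7.4], "spin": 0.0, "jaw": 0}, {"offset": [4.5, -3.7, 7.5], "spin": 0.1, "jaw": 0}, {"offset": [4.5, -3.7, 7.4], "spin": 0.0, "jaw": 0}, {"offset": [4.5, -3.7, 7.5], "spin": 0.1, "jaw": 0}]
[175.12883423 135.88907858] [179.94459024 172.23247831] [206.9013571  216.65879844]
```

View pics/c.png

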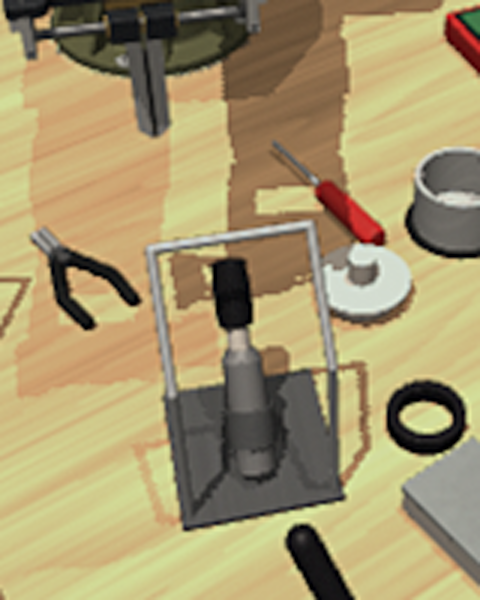

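>>> drive_tool --rows '[{"offset":[12.5,-15,21.5],"spin":0.1,"jaw":0},{"offset":[12.5,-15,21.5],"spin":0.1,"jaw":0},{"offset":[12.5,-15,21.5],"spin":0.1,"jaw":0},{"offset":[0,0,0],"spin":0,"jaw":0},{"offset":[0,0,0],"spin":0,"jaw":0}]'

```text
clock: 4.05
eef_pos: [551.8, -223.6, 285.6]
eef_rot: [3.141, 0.0, -0.403]
wrist_force: [-0.2, -0.7, 0.6]
finger_gap: 0.7
```

```bash
python3 -c "
from plan import *
plan([(569.8,-226.6,260,-22.8)],jaw=0,step=10)"
```

```text
now [ 551.8 -223.6  285.6] -23.09 t 4.05 [-0.45  0.41  1.41 -0.    1.32  1.53] F [-0.2 -0.7  0.6]
4
[{"offset": [4.4, -1.1, 6.4], "spin": -0.1, "jaw": 0}, {"offset": [4.4, -1.1, 6.4], "spin": -0.1, "jaw": 0}, {"offset": [4.5, -1.0, 6.4], "spin": -0.0, "jaw": 0}, {"offset": [4.4, -1.1, 6.4], "spin": -0.1, "jaw": 0}]
```

>>> drive_tool --rows '[{"offset":[4.4,-1,6.4],"spin":0,"jaw":0},{"offset":[4.4,-1,6.4],"spin":0,"jaw":0},{"offset":[4.4,-1,6.4],"spin":0,"jaw":0},{"offset":[4.4,-1,6.4],"spin":0,"jaw":0},{"offset":[1.1,0,1.7],"spin":0,"jaw":0},{"offset":[1.1,0,1.7],"spin":0,"jaw":0},{"offset":[1.1,0,1.7],"spin":0,"jaw":0},{"offset":[0,0,0],"spin":0,"jaw":0}]'

```text
clock: 4.85
eef_pos: [573.2, -227.4, 254.3]
eef_rot: [-3.142, 0.0, -0.403]
wrist_force: [-1.6, 0.9, 0.9]
finger_gap: 0.4
```

>>> drive_tool --rows '[{"offset":[1.1,0,1.7],"spin":0,"jaw":0},{"offset":[1.1,0,1.7],"spin":0,"jaw":0},{"offset":[1.1,0,1.7],"spin":0,"jaw":0},{"offset":[1.1,0,1.7],"spin":0,"jaw":0},{"offset":[1.1,0,1.7],"spin":0,"jaw":0},{"offset":[1.1,0,1.7],"spin":0,"jaw":0},{"offset":[0,0,0],"spin":0,"jaw":0}]'

```text
clock: 5.55
eef_pos: [579.4, -230.0, 244.3]
eef_rot: [3.142, -0.0, -0.403]
wrist_force: [-2.7, 0.8, 2.9]
finger_gap: 0.5
```

>>> drive_tool --rows '[{"offset":[0.6,0,0.9],"spin":0,"jaw":0},{"offset":[0.6,0,0.9],"spin":0,"jaw":0},{"offset":[0.6,0,0.9],"spin":0,"jaw":0},{"offset":[0.6,0,0.9],"spin":0,"jaw":0},{"offset":[0,0,0],"spin":0,"jaw":0}]'

```text
clock: 6.05
eef_pos: [580.8, -230.4, 243.3]
eef_rot: [-3.142, 0.001, -0.402]
wrist_force: [-21.0, 10.3, 27.8]
finger_gap: 0.6
```

```bash
python3 -c "
from plan import *
c=cam('scene')
cv2.imwrite('pics/d.png',cv2.resize(c['color'][170:310,160:290],None,fx=4,fy=4,interpolation=2))
print(manip.read_state()['wrist_force'])"
```

```text
[-21.41972148  10.49871149  27.10217014]
```

View pics/d.png

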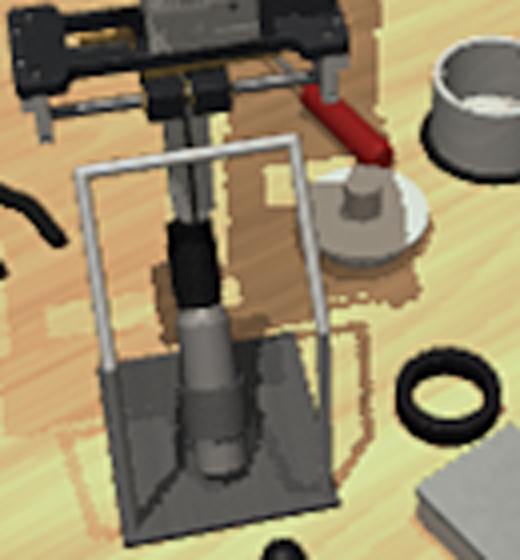

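>>> drive_tool --rows '[{"offset":[-8,0,-12],"spin":0,"jaw":0},{"offset":[-16,0,-25],"spin":0,"jaw":20},{"offset":[-16,0,-25],"spin":0,"jaw":60},{"offset":[0,0,0],"spin":0,"jaw":60},{"offset":[0,0,0],"spin":0,"jaw":60}]'

```text
clock: 6.6
eef_pos: [544.8, -215.3, 302.9]
eef_rot: [3.142, -0.001, -0.403]
wrist_force: [-0.9, -0.4, -0.3]
finger_gap: 28.8
```

```bash
python3 -c "
from plan import *
plan([(500,-71.4,290,-22.8),(536.8,-71.4,160,-22.8)],jaw=60,step=40)"
```

```text
now [ 544.8 -215.3  302.9] -23.08 t 6.6 [-0.44  0.38  1.41 -0.    1.35  1.53] F [-0.9 -0.4 -0.3]
8
[{"offset": [-24.4, -28.7, 3.2], "spin": -0.1, "jaw": 60}, {"offset": [-24.3, -28.8, 3.2], "spin": -0.1, "jaw": 60}, {"offset": [-24.3, -28.8, 3.3], "spin": -0.0, "jaw": 60}, {"offset": [-24.3, -28.7, 3.2], "spin": -0.1, "jaw": 60}, {"offset": [8.5, -3.6, 32.5], "spin": 0.0, "jaw": 60}, {"offset": [8.5, -3.6, 32.5], "spin": 0.0, "jaw": 60}, {"offset": [8.5, -3.5, 32.5], "spin": 0.0, "jaw": 60}, {"offset": [8.4, -3.6, 32.5], "spin": 0.0, "jaw": 60}]
```

>>> drive_tool --rows '[{"offset":[-24.4,-28.7,3.2],"spin":0,"jaw":60},{"offset":[-24.4,-28.7,3.2],"spin":0,"jaw":60},{"offset":[-24.4,-28.7,3.2],"spin":0,"jaw":60},{"offset":[-24.4,-28.7,3.2],"spin":0,"jaw":60},{"offset":[8.5,-3.6,32.5],"spin":0,"jaw":60},{"offset":[8.5,-3.6,32.5],"spin":0,"jaw":60},{"offset":[8.5,-3.6,32.5],"spin":0,"jaw":60},{"offset":[8.5,-3.6,32.5],"spin":0,"jaw":60},{"offset":[0,0,0],"spin":0,"jaw":60},{"offset":[0,0,0],"spin":0,"jaw":60},{"offset":[0,0,0],"spin":0,"jaw":60}]'

```text
clock: 7.7
eef_pos: [537.1, -71.5, 161.3]
eef_rot: [-3.141, -0.002, -0.403]
wrist_force: [0.3, -0.0, 0.2]
finger_gap: 60.0
```

```bash
python3 -c "
from plan import *
plan([(536.8,-71.4,127,-22.8)],jaw=60,step=20)"
```

```text
now [537.1 -71.5 161.3] -23.08 t 7.7 [-0.2   0.44  1.68  0.    1.02  1.77] F [ 0.3 -0.   0.2]
2
[{"offset": [-0.2, -0.0, 17.2], "spin": -0.1, "jaw": 60}, {"offset": [-0.1, -0.0, 17.1], "spin": -0.2, "jaw": 60}]
```

Close, then reopen, spin ~60° and close again to centre on both axes is cheap, but first just grip and check the opening.

>>> drive_tool --force 30 --rows '[{"offset":[0,0,17],"spin":0,"jaw":60},{"offset":[0,0,17],"spin":0,"jaw":60},{"offset":[0,0,0],"spin":0,"jaw":60},{"offset":[0,0,0],"spin":0,"jaw":20},{"offset":[0,0,0],"spin":0,"jaw":20},{"offset":[0,0,0],"spin":0,"jaw":20},{"offset":[0,0,0],"spin":0,"jaw":20},{"offset":[0,0,0],"spin":0,"jaw":20},{"offset":[0,0,0],"spin":0,"jaw":20},{"offset":[0,0,0],"spin":0,"jaw":20}]'

```text
clock: 8.7
eef_pos: [536.9, -71.5, 126.4]
eef_rot: [3.142, -0.001, -0.403]
wrist_force: [-2.4, -0.9, 5.6]
finger_gap: 25.3
```

```bash
python3 -c "
from plan import *
plan([(536.8,-71.4,200,-22.8),(509.8,67.1,200,-22.8)],jaw=20,step=35)"
```

```text
now [536.9 -71.5 126.4] -23.07 t 8.7 [-0.2   0.49  1.7  -0.    0.95  1.77] F [-2.4 -0.9  5.6]
8
[{"offset": [-0.1, -0.0, -24.5], "spin": -0.1, "jaw": 20}, {"offset": [-0.0, -0.0, -24.6], "spin": -0.1, "jaw": 20}, {"offset": [-0.1, -0.0, -24.5], "spin": -0.1, "jaw": 20}, {"offset": [-15.7, -23.5, -0.0], "spin": 0.0, "jaw": 20}, {"offset": [-15.7, -23.5, -0.0], "spin": 0.0, "jaw": 20}, {"offset": [-15.7, -23.4, -0.0], "spin": 0.0, "jaw": 20}, {"offset": [-15.7, -23.5, -0.0], "spin": 0.0, "jaw": 20}, {"offset": [-15.7, -23.4, -0.0], "spin": 0.0, "jaw": 20}]
```

>>> drive_tool --rows '[{"offset":[0,0,-24.5],"spin":0,"jaw":20},{"offset":[0,0,-24.5],"spin":0,"jaw":20},{"offset":[0,0,-24.5],"spin":0,"jaw":20},{"offset":[-15.7,-23.5,0],"spin":0,"jaw":20},{"offset":[-15.7,-23.5,0],"spin":0,"jaw":20},{"offset":[-15.7,-23.5,0],"spin":0,"jaw":20},{"offset":[-15.7,-23.5,0],"spin":0,"jaw":20},{"offset":[-15.7,-23.5,0],"spin":0,"jaw":20},{"offset":[0,0,0],"spin":0,"jaw":20},{"offset":[0,0,0],"spin":0,"jaw":20},{"offset":[0,0,0],"spin":0,"jaw":20}]'

```text
clock: 9.8
eef_pos: [510.8, 66.8, 199.4]
eef_rot: [3.141, 0.0, -0.403]
wrist_force: [0.5, -0.3, -1.2]
finger_gap: 25.2
```

```bash
python3 -c "
from plan import *
from m import sel
plan([(509.8,67.1,170,-22.8)],jaw=20,step=35)
c=cam('scene')
print('tip',proj(c,manip.read_state()['eef_pos']-[0,0,97]))
P=sel(c['W'],510,67,85,112,60);(x,y),r=cv2.minEnclosingCircle(P[:,:2].astype(np.float32));print('flange',x,y,r,P[:,2].max())
P=P[P[:,2]>np.percentile(P[:,2],40)];A=np.c_[P[:,:2],np.ones(len(P))]
cv2.imwrite('pics/e.png',cv2.resize(c['color'][130:250,210:360],None,fx=4,fy=4,interpolation=2))"
```

```text
now [510.8  66.8 199.4] -23.1 t 9.8 [ 0.06  0.34  1.73 -0.    1.07  2.03] F [ 0.5 -0.3 -1.2]
1
[{"offset": [-1.0, 0.1, 29.4], "spin": -0.3, "jaw": 20}]
tip [285.51257471 176.81975918]
flange 509.922119140625 67.04376983642578 47.10972595214844 111.86018402168135
```

View pics/e.png

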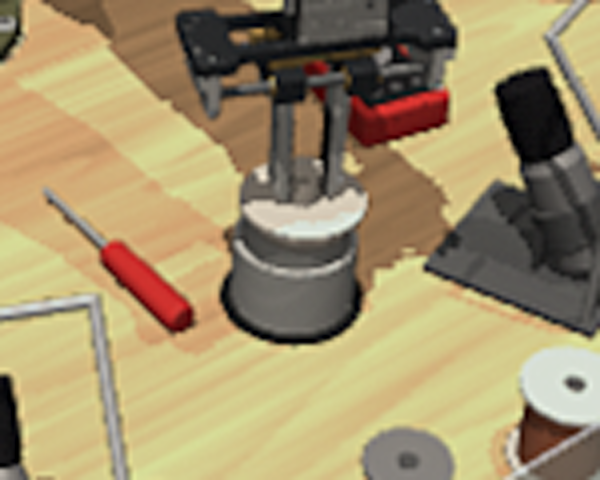

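>>> drive_tool --rows '[{"offset":[-0.9,1,6],"spin":0,"jaw":20},{"offset":[0,0,6],"spin":0,"jaw":20},{"offset":[0,0,5],"spin":0,"jaw":20},{"offset":[0,0,0],"spin":0,"jaw":20},{"offset":[0,0,0],"spin":0,"jaw":20}]'

```text
clock: 10.35
eef_pos: [509.4, 66.7, 182.3]
eef_rot: [3.141, 0.0, -0.403]
wrist_force: [0.5, -2.2, -0.0]
finger_gap: 25.5
```

>>> drive_tool --force 60 --rows '[{"offset":[0,0,2],"spin":0,"jaw":20},{"offset":[0,0,2],"spin":0,"jaw":20},{"offset":[0,0,2],"spin":0,"jaw":20},{"offset":[0,0,0],"spin":0,"jaw":20}]'

```text
clock: 10.75
eef_pos: [509.2, 66.6, 176.4]
eef_rot: [3.141, 0.0, -0.403]
wrist_force: [-0.9, -4.8, -0.6]
finger_gap: 24.8
```

>>> drive_tool --rows '[{"offset":[0,0.5,1.5],"spin":0,"jaw":20},{"offset":[0,0.5,1.5],"spin":0,"jaw":20},{"offset":[0,0,0],"spin":0,"jaw":20}]'

```text
clock: 11.05
eef_pos: [508.9, 66.0, 173.1]
eef_rot: [-3.142, 0.0, -0.403]
wrist_force: [0.1, -2.3, -3.7]
finger_gap: 24.9
```

>>> drive_tool --rows '[{"offset":[0,0.3,1.5],"spin":0,"jaw":20},{"offset":[0,0,1.5],"spin":0,"jaw":20},{"offset":[0,0,0],"spin":0,"jaw":20}]'

```text
clock: 11.35
eef_pos: [508.5, 65.6, 169.7]
eef_rot: [3.141, 0.001, -0.403]
wrist_force: [-0.2, -2.5, -6.9]
finger_gap: 25.0
```

>>> drive_tool --rows '[{"offset":[0,0,1],"spin":0,"jaw":20},{"offset":[0,0,1],"spin":0,"jaw":20},{"offset":[0,0,0],"spin":0,"jaw":20}]'

```text
clock: 11.65
eef_pos: [508.7, 65.6, 169.4]
eef_rot: [3.141, 0.0, -0.403]
wrist_force: [-8.8, -2.6, 12.0]
finger_gap: 24.9
```

```bash
python3 -c "
from plan import *
from m import sel
c=cam('scene');s=manip.read_state();print(s['wrist_force'],s['eef_pos'])
P=sel(c['W'],508,66,40,90,60);P=P[np.hypot(P[:,0]-508,P[:,1]-66)>25]
print(np.percentile(P[:,2],[5,25,50,75,90,95]).round(1))
cv2.imwrite('pics/f.png',cv2.resize(c['color'][140:240,230:340],None,fx=5,fy=5,interpolation=2))"
```

```text
[-9.52802929 -4.11658434 11.07812538] [508.69073521  65.58943521 169.33482319]
[42.2 53.5 63.6 65.5 67.  67.7]
```

View pics/f.png

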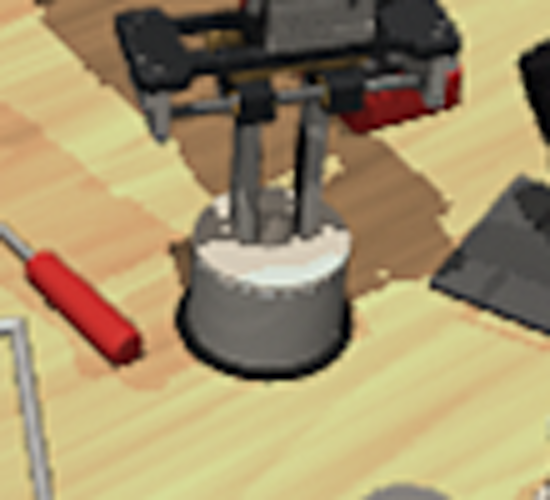

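>>> drive_tool --rows '[{"offset":[0,0,1],"spin":0,"jaw":20},{"offset":[0,0,0.6],"spin":0,"jaw":20},{"offset":[0,0,0],"spin":0,"jaw":20}]'

```text
clock: 12.0
eef_pos: [508.7, 65.6, 169.3]
eef_rot: [3.141, -0.0, -0.402]
wrist_force: [-18.8, -4.4, 32.9]
finger_gap: 24.5
```

Solid stop at 33 N. Release and retreat, then measure the lid.

>>> drive_tool --rows '[{"offset":[0,0,-1.5],"spin":0,"jaw":20},{"offset":[0,0,0],"spin":0,"jaw":60},{"offset":[0,0,0],"spin":0,"jaw":60},{"offset":[0,0,0],"spin":0,"jaw":60},{"offset":[0,0,0],"spin":0,"jaw":60},{"offset":[0,0,-30],"spin":0,"jaw":80},{"offset":[0,0,-50],"spin":0,"jaw":80},{"offset":[-20,0,-45],"spin":-8,"jaw":80},{"offset":[-20,0,-10],"spin":-8,"jaw":80},{"offset":[-20,0,0],"spin":-8,"jaw":80},{"offset":[-20,0,0],"spin":-8,"jaw":80},{"offset":[0,0,0],"spin":-8,"jaw":80},{"offset":[0,0,0],"spin":0,"jaw":80}]'

```text
clock: 13.3
eef_pos: [431.2, 80.9, 303.6]
eef_rot: [3.141, -0.001, 0.298]
wrist_force: [0.1, -0.1, -0.4]
finger_gap: 80.0
```

```bash
python3 -c "
from plan import *
from m import sel
for n in('top','scene'):
    W=np.nanmedian([cam(n)['W'] for _ in range(3)],0)
    P=sel(W,509,66,60 if n=='scene' else 62,76,55);(x,y),r=cv2.minEnclosingCircle(P[:,:2].astype(np.float32));print(n,len(P),x,y,r,np.median(P[:,2]))
    A=np.c_[P[:,:2],np.ones(len(P))];k=np.linalg.lstsq(A,P[:,2],rcond=None)[0];print('slope',k[:2])
    P=sel(W,509,66,85,100,25);print('knob',len(P),P.mean(0),np.percentile(P[:,2],80))
plan([(500,220,300,20.2)],jaw=80)
"
```

```text
top 242 518.6513061523438 69.39490509033203 44.05997085571289 68.34387882051243
slope [-0.01370844 -0.00618963]
knob 19 [517.27998002  68.22999936  94.41147904] 96.86670289155111
scene 457 507.59710693359375 66.6630630493164 47.049285888671875 65.29725407450745
slope [-0.00710583  0.00734942]
knob 54 [510.25919696  65.34493538  91.28415166] 92.88359380144958
now [431.5  80.8 303.2] 16.81 t 13.6 [0.1  0.05 1.81 0.   1.28 1.38] F [ 0.5 -0.5 -0.3]
4
[{"offset": [26.4, -28.4, 0.8], "spin": -0.8, "jaw": 80}, {"offset": [26.9, -28.0, 0.8], "spin": -0.9, "jaw": 80}, {"offset": [27.3, -27.5, 0.8], "spin": -0.8, "jaw": 80}, {"offset": [27.6, -27.2, 0.8], "spin": -0.9, "jaw": 80}]
```

```bash
python3 -c "
from plan import *
plan([(555.4,240.6,300,20.2),(555.4,240.6,255,20.2)],jaw=80)"
```

```text
now [431.5  80.8 303.2] 16.81 t 13.6 [0.1  0.05 1.81 0.   1.28 1.38] F [ 0.5 -0.5 -0.3]
6
[{"offset": [33.0, -23.4, 0.6], "spin": -0.7, "jaw": 80}, {"offset": [33.2, -23.0, 0.6], "spin": -0.7, "jaw": 80}, {"offset": [33.5, -22.6, 0.7], "spin": -0.7, "jaw": 80}, {"offset": [33.8, -22.2, 0.6], "spin": -0.6, "jaw": 80}, {"offset": [34.0, -21.9, 0.7], "spin": -0.7, "jaw": 80}, {"offset": [0.0, 0.0, 45.0], "spin": 0.0, "jaw": 80}]
```

>>> drive_tool --rows '[{"offset":[33,-23.4,0.6],"spin":-0.7,"jaw":80},{"offset":[33,-23,0.6],"spin":-0.7,"jaw":80},{"offset":[33.5,-22.6,0.6],"spin":-0.7,"jaw":80},{"offset":[34,-22,0.6],"spin":-0.6,"jaw":80},{"offset":[34,-22,0.6],"spin":-0.7,"jaw":80},{"offset":[0,0,20],"spin":0,"jaw":80},{"offset":[0,0,15],"spin":0,"jaw":80},{"offset":[0,0,0],"spin":0,"jaw":80},{"offset":[0,0,0],"spin":0,"jaw":80}]'

```text
clock: 14.5
eef_pos: [555.0, 240.7, 265.6]
eef_rot: [-3.142, 0.0, 0.354]
wrist_force: [-0.1, -0.8, -0.0]
finger_gap: 79.8
```

```bash
python3 -c "
from plan import *
plan([(555.4,240.6,240,20.2)],jaw=80,step=10)
c=cam('scene')
cv2.imwrite('pics/g.png',cv2.resize(c['color'][90:240,290:430],None,fx=4,fy=4,interpolation=2))"
```

```text
now [555.  240.7 265.6] 20.28 t 14.5 [0.35 0.45 1.4  0.   1.29 1.57] F [-0.1 -0.8 -0. ]
3
[{"offset": [0.1, 0.1, 8.5], "spin": 0.0, "jaw": 80}, {"offset": [0.1, 0.1, 8.6], "spin": 0.0, "jaw": 80}, {"offset": [0.1, 0.1, 8.5], "spin": 0.1, "jaw": 80}]
```

View pics/g.png

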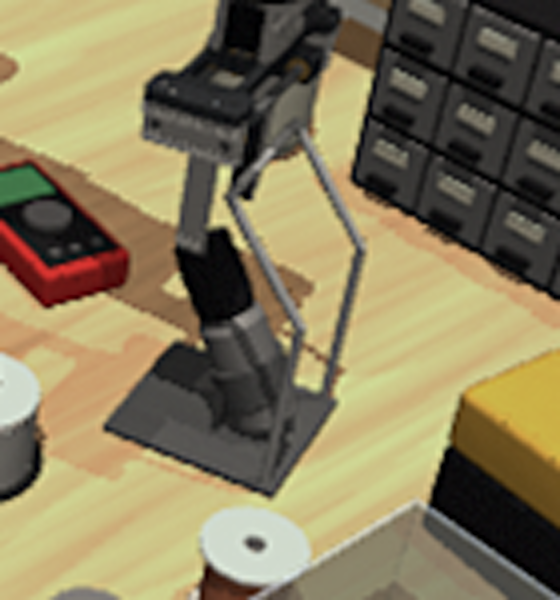

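>>> drive_tool --rows '[{"offset":[0,0,9],"spin":0,"jaw":80},{"offset":[0,0,9],"spin":0,"jaw":80},{"offset":[0,0,4],"spin":0,"jaw":80},{"offset":[0,0,3],"spin":0,"jaw":80},{"offset":[0,0,0],"spin":0,"jaw":80},{"offset":[0,0,0],"spin":0,"jaw":80}]'

```text
clock: 15.15
eef_pos: [554.9, 240.8, 240.5]
eef_rot: [-3.142, -0.0, 0.355]
wrist_force: [-0.5, -0.6, -0.3]
finger_gap: 80.1
```

Go 2 mm lower and close with full grip.

>>> drive_tool --force 60 --rows '[{"offset":[1,0,2],"spin":0,"jaw":80},{"offset":[0,0,0],"spin":0,"jaw":30},{"offset":[0,0,0],"spin":0,"jaw":30},{"offset":[0,0,0],"spin":0,"jaw":30},{"offset":[0,0,0],"spin":0,"jaw":30},{"offset":[0,0,0],"spin":0,"jaw":30},{"offset":[0,0,0],"spin":0,"jaw":30},{"offset":[0,0,0],"spin":0,"jaw":30}]'

```text
clock: 15.95
eef_pos: [556.0, 240.7, 238.5]
eef_rot: [3.141, -0.0, 0.354]
wrist_force: [1.5, -6.2, 1.2]
finger_gap: 42.4
```

>>> drive_tool --rows '[{"offset":[-1,0,-1.7],"spin":0,"jaw":30},{"offset":[-1,0,-1.7],"spin":0,"jaw":30},{"offset":[-1,0,-1.7],"spin":0,"jaw":30},{"offset":[-1,0,-1.7],"spin":0,"jaw":30},{"offset":[-1,0,-1.7],"spin":0,"jaw":30},{"offset":[-1,0,-1.7],"spin":0,"jaw":30},{"offset":[-1,0,-1.7],"spin":0,"jaw":30},{"offset":[-1,0,-1.7],"spin":0,"jaw":30},{"offset":[0,0,0],"spin":0,"jaw":30}]'

```text
clock: 16.85
eef_pos: [548.5, 237.9, 252.2]
eef_rot: [3.141, -0.0, 0.355]
wrist_force: [-0.7, -3.4, 2.8]
finger_gap: 42.4
```

>>> drive_tool --rows '[{"offset":[-1,0,-1.7],"spin":0,"jaw":30},{"offset":[-0.5,0,-0.9],"spin":0,"jaw":30},{"offset":[-0.5,0,-0.9],"spin":0,"jaw":30},{"offset":[-0.5,0,-0.9],"spin":0,"jaw":30},{"offset":[-0.5,0,-0.9],"spin":0,"jaw":30},{"offset":[0,0,0],"spin":0,"jaw":30}]'

```text
clock: 17.45
eef_pos: [546.2, 237.0, 256.0]
eef_rot: [3.141, -0.001, 0.354]
wrist_force: [13.7, -0.3, -14.2]
finger_gap: 42.3
```

```bash
python3 -c "
from plan import *
c=cam('scene')
cv2.imwrite('pics/i.png',cv2.resize(c['color'][90:240,290:430],None,fx=4,fy=4,interpolation=2))"
```

```text
(no output)
```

View pics/i.png

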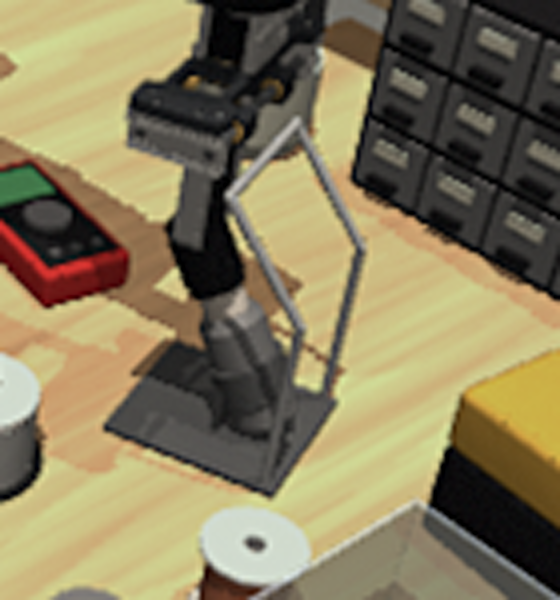

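>>> drive_tool --rows '[{"offset":[0,0,0],"spin":0,"jaw":75},{"offset":[0,0,0],"spin":0,"jaw":75},{"offset":[0,0,0],"spin":0,"jaw":75},{"offset":[0,0,0],"spin":0,"jaw":75},{"offset":[0,0,0],"spin":0,"jaw":75},{"offset":[-10,0,-20],"spin":0,"jaw":75},{"offset":[-10,0,-30],"spin":0,"jaw":75},{"offset":[-40,0,-20],"spin":0,"jaw":75},{"offset":[-45,0,0],"spin":0,"jaw":75},{"offset":[-45,0,0],"spin":0,"jaw":75},{"offset":[-45,0,0],"spin":0,"jaw":75},{"offset":[-30,0,0],"spin":0,"jaw":75},{"offset":[0,0,0],"spin":0,"jaw":75},{"offset":[0,0,0],"spin":0,"jaw":75}]'

```text
clock: 18.9
eef_pos: [334.7, 159.2, 327.9]
eef_rot: [-3.142, -0.002, 0.355]
wrist_force: [0.4, 0.0, 0.3]
finger_gap: 74.9
```

```bash
python3 -c "
from plan import *
from m import sel
for n in('top','scene'):
    K=[cam(n) for _ in range(3)];W=np.nanmedian([k['W'] for k in K],0)
    P=sel(W,509,66,60 if n=='scene' else 62,76,55);(x,y),r=cv2.minEnclosingCircle(P[:,:2].astype(np.float32));print(n,len(P),x,y,r,np.median(P[:,2]))
    A=np.c_[P[:,:2],np.ones(len(P))];print('slope',np.linalg.lstsq(A,P[:,2],rcond=None)[0][:2])
    P=sel(W,509,66,85,100,25);print('knob',len(P),P.mean(0))
    for a,b in(((620,-235),'slim'),((590,235),'wide')):
        P=sel(W,*a,85,200,62)
    c=K[0]
    # top-face plane offset of caps along their axes
    for nm,top,yaw,al,rad in(('slim shut',(587.2,-233.9,144),-22.8,33,13),('wide shut',(553.5,239.9,151),20.2,30,20)):
        a=np.radians(al);ya=np.radians(yaw);u=np.array([-np.sin(a)*np.cos(ya),-np.sin(a)*np.sin(ya),np.cos(a)])
        Q=W.reshape(-1,3);Q=Q[np.isfinite(Q[:,0])]-np.array(top);s=Q@u;r=np.linalg.norm(Q-s[:,None]*u,axis=1)
        s=s[(r<rad)&(abs(s)<40)];print(nm,len(s),np.percentile(s,[50,75,90,97]).round(1))
a=c['color'];cv2.imwrite('pics/j.png',cv2.resize(a[120:300,170:400],None,fx=3.4,fy=3.3,interpolation=2))
print(manip.read_state()['eef_pos'],manip.read_state()['clock'])"
```

```text
top 495 511.5401306152344 68.99835968017578 46.139774322509766 68.09936528880931
slope [ 4.62642025e-03 -6.22113570e-05]
knob 43 [511.32734562  69.07434566  95.23102948]
slim shut 68 [-0.   2.3  3.4  5.3]
wide shut 131 [21.8 23.1 24.5 26.1]
scene 458 507.3638916015625 65.70028686523438 47.180625915527344 65.22499241096143
slope [-0.01149871  0.00917382]
knob 52 [509.85061779  66.01937274  91.13430059]
slim shut 195 [-16.9  -6.1   0.5   2.2]
wide shut 234 [-1.4 16.3 21.2 21.8]
[334.98856059 159.29603328 326.94815974] 19.2
```

View pics/j.png

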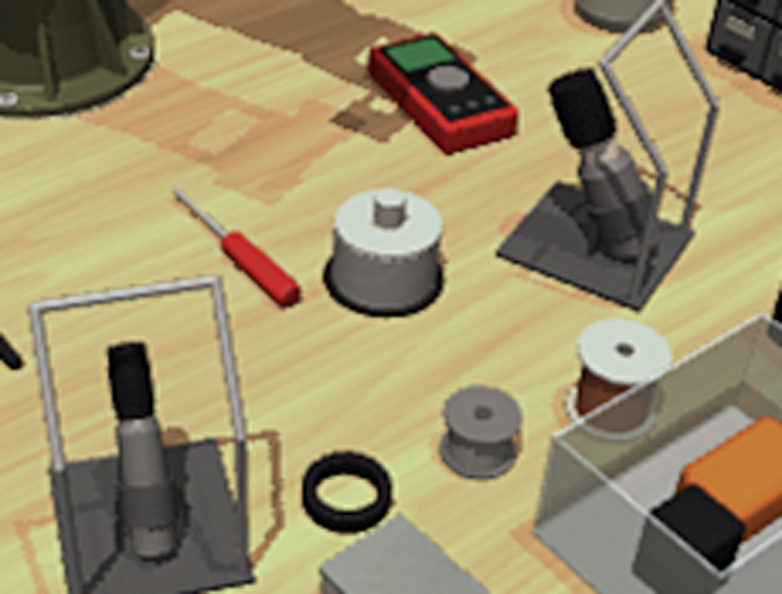

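```bash
python3 -c "
from cell import manip
print(manip.sign_off(), manip.read_state()['clock'])"
```

```text
the job is handed in; nothing more can be done
the job is handed in; nothing more can be done
```

All three parts of the changeover are done, and I handed the job in just after 19.2 s on the robot's clock (limit 72 s). The arm was clear of everything. The sign-off reports no verdict, so what follows is from my own last checks.

- **Slim cap:** I pushed it home along its axis with the closed fingertips until it hit a hard stop at about 36 N. In the last picture no white neck shows. The cap's top measures about 0 mm from the shut position with the top camera. The scene camera's spread is wider but agrees at its upper end.
- **Lid:** I gripped it by the knob and pressed it into the tub to a hard stop at about 33 N.
  - **Height:** the flange top is 5.6 mm above the measured rim, against a 5 mm flange.
  - **Centring:** it is within about 1 mm.
  - **Tilt:** the top camera reads about 0.005 rad and the scene camera about 0.015 rad, against a limit of 0.05.
- **Wide cap:** I gripped it shallowly at the top, with the gripper's body just above the hoop, and pulled it about 20 mm along its axis to a stop at about 20 N. After release the neck still shows, and both cameras read about 21–22 mm out.

The two cameras disagree by about 3–4 mm in absolute position, so I relied on readings within one camera and on the force stops. An early lid check with the top camera looked 7 mm off because the gripper blocked part of the view, and a repeat with a clear view was fine. The force readings did not show a distinct click as the lid went in. The bystanders in the last picture look unmoved; I did not measure them.

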